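Sweep the loose tyres into the tyre bay of the parts board

TASK

On the framed yellow parts board, sweep the two loose model-car tyres with your fingertips into the open end bay whose post already carries tyres, until both lie flat and wholly inside that bay, past the near ends of its two side fences. Only push them along the board: do not pick them up, tip them or flick them. Leave the small parts standing along the middle of the board (bare wheel, jar, seat, engine, brass hub) where they are.

Things in the scene. Friction and masses are not known exactly. Their poses are not given: they have to be found in the camera images.
- board: Fixed board on the table: yellow panel, 284 x 680 mm (long along its y), top 12 mm above the table, in a 14 mm wide aluminium rim 10 mm higher. Origin under its centre at table height; x away from the robot, y to its left, z up. Open bays at both ends (+y, -y); see the bay points. Between the bays the panel is flat and open.
- bay_left (a point): Middle of the bay at the board's +y end, on the panel top (board x 0, y +260 mm). The bay lies between two fence walls, 10 mm thick and 14 mm high, with inner faces at board x +105 and -105 mm, from its mouth at y 200 mm to the end rim (inner face at y 326 mm). The mouth faces the board's centre and is open over the whole width: no sill, just a thin black line across the panel.
- bay_right (a point): Middle of the bay at the board's -y end, on the panel top (board x 0, y -260 mm): the mirror image of the left bay, mouth at y -200 mm, end rim at y -326 mm.
- tyre_post: Fixed steel post, 12 mm diameter and 44 mm high, carrying two fixed stacked black tyres (46 mm diameter, stack 37 mm high). Stands on the board's centre line (board x 0), 285 mm from its centre, in one of the two bays: that is the tyre bay. Which end varies. Origin at its foot on the panel.
- wheel_post: The same post with two fixed bare metal wheels (34 mm diameter) instead of tyres, at the same place in the other bay. Origin at its foot on the panel.
- tyre_a: Loose black rubber tyre lying flat on the board between the bays: 46 mm outside diameter, 18 mm high, its hole filled by a grey foam insert 3 mm below the top face, about 30 g. Origin at the centre of its underside, z up. Lies in the half of the board nearer the robot, at about board x -65 mm, board y between -100 and 100 mm. No obstacle stands between it and either bay along board y.
- tyre_b: Second loose tyre, same size and mass, in the half of the board farther from the robot, at about board x +65 mm, board y between -100 and 100 mm; also with a free way to either bay along board y.
- bare_wheel: Loose bare metal wheel without tyre, 34 mm diameter, 18 mm high, standing near the board's centre line. Leave alone. Origin at the centre of its underside.
- paint_jar: Loose small glass paint jar, 32 mm diameter, 40 mm high, near the board's centre line. Leave alone. Origin at the centre of its underside.
- model_seat: Loose black model-car seat, 30 x 28 mm, 43 mm high, near the board's centre line. Leave alone. Origin at the centre of its underside.
- model_engine: Loose metal model-car engine, 28 x 30 mm, 33 mm high, near the board's centre line. Leave alone. Origin at the centre of its underside.
- brass_hub: Loose small brass hub, 26 mm diameter at the foot, 26 mm high, near the board's centre line. Leave alone. Origin at the centre of its underside.
Things that resemble listed ones, but are neither listed nor needed, are in the scene too. What is shaped like the tyre_b but orange or pink is not meant.

How it is judged:
At the end, for the whole second after the job is handed in: Both loose tyres lie flat and at rest on the panel, wholly past the mouth (to within 3 mm) of the bay that holds the tyre post, and none of the five small parts along the middle has been moved more than 15 mm or tipped (((y of tyre_post in the frame of board above 0 m and y of tyre_a in the frame of board between 0.22 and 0.31 m and x of tyre_a in the frame of board between -0.09 and 0.09 m and y of tyre_b in the frame of board between 0.22 and 0.31 m and x of tyre_b in the frame of board between -0.09 and 0.09 m) or (y of tyre_post in the frame of board below 0 m and y of tyre_a in the frame of board between -0.31 and -0.22 m and x of tyre_a in the frame of board between -0.09 and 0.09 m and y of tyre_b in the frame of board between -0.31 and -0.22 m and x of tyre_b in the frame of board between -0.09 and 0.09 m)) and height (world z) of each of tyre_a, tyre_b below 0.016 m and angle between each of tyre_a, tyre_b's own z axis and vertical below 0.12 rad and linear speed of each of tyre_a, tyre_b below 0.02 m/s and distance of each of bare_wheel, paint_jar, model_seat, model_engine, brass_hub from where it was at the start of the episode below 0.015 m and angle between each of bare_wheel, paint_jar, model_seat, model_engine, brass_hub's own z axis and vertical below 0.3 rad); the robot touches nothing.
It fails at once if a loose tyre is lifted or tipped up (its origin more than 10 mm off the panel, or tilted more than 0.5 rad) (height (world z) of any of tyre_a, tyre_b above 0.022 m or angle between any of tyre_a, tyre_b's own z axis and vertical above 0.5 rad).
It fails at once if a loose tyre is flicked (faster than 0.6 m/s) (linear speed of any of tyre_a, tyre_b above 0.6 m/s).
It fails at once if a bystander is pushed more than 15 mm or tipped (distance of any of bare_wheel, paint_jar, model_seat, model_engine, brass_hub from where it was at the start of the episode above 0.015 m or angle between any of bare_wheel, paint_jar, model_seat, model_engine, brass_hub's own z axis and vertical above 0.3 rad).
It also fails if it takes over 53 s, if anything falls off the work surface, if the arm or the gripper's body presses on something with over 40 N, if the wrist force passes 120 N, or if a joint passes its speed limit or range.

ROBOT

A 7-joint arm with a two-finger parallel gripper is mounted at the origin on the work surface. World frame = base frame: x ahead of the robot, y to its left, z up, the work surface at z = 0. Lengths are in m, angles in rad, forces in N, time in s.
With the tool pointing down it reaches from about 0.35 to 0.9 m from the base axis. Payload 19.9 kg.
Tool frame: the origin (TCP) lies at the very end of the fingers, on their centre line; the grasp point (between the pads) lies 19 mm behind it; x points along the fingers, y is the direction in which the jaws open and shut, and the axes are right-handed (so a half turn about x gives the same grasp; the last joint's range is limited). The gripper opens to 85 mm and grips with 20 to 120 N. Pads are 22 mm wide; open, the fingers measure 114 mm over their backs; the gripper's body (76 mm by 85 mm) begins 54 mm behind the grasp point. The pads swing forward as they close: fully open they stand 13 mm farther back than shut.
Start: joints at [-1.21, 0.417, -0.01, 1.614, 0.005, 1.111, -0.053], TCP at [0.244, 0.575, 0.231] pointing down, gripper open.
Joint ranges: [-2.81, 2.81], [-0.39, 2.02], [-1.27, 1.25], [0.06, 2.57], [-1.19, 4.33], [0.19, 2], [-2.82, 2.82]. Speed limits (rad/s): [1.89, 1.89, 2.39, 2.39, 3.01, 3.01, 3.01].

INTERFACE

Orientations are given as a unit quaternion [w, x, y, z].
In Python, from rig import get_state, snapshot, camera_params, hand_in gives the robot as it stands.
- The arm moves only by the tool drive_tool, never from a script. Its arguments are lists of equal length, an entry for each row: "rotation": the turn, a rotation vector about the tool's x, y, z scaled (see below), a list of three; "translation": the shift along the tool's x, y, z scaled (see below), a list of three; "grip": the opening, from -1 (shut) to 1 (fully open). A call has 1 to 5 rows; each row is the pose to reach, as a shift and turn from the pose measured when the call began, along the tool's axes at that moment, turning the shorter way round; what a row does not reach only later rows make up. The controller multiplies each number of a shift by 60 cm and each number of a turn by 2 pi rad. A row lasts 1/12 s, in which the tool goes at most 41.7 mm and 7.16 degrees, less where a joint would pass 70% of its speed; a pose out of reach is approached as far as the arm can. A call with a number of a shift or a turn outside -1 to 1 is refused whole. A call with a gripper value outside its range is refused whole. The fingers move at their own pace and stop on an object; "force" is the grip in N (left out, the last holds). Time passes only in rows, so rows that repeat a pose let the fingers close. It gives the time, the measured TCP pose, the force and the opening at its end, in the units of the state.
- get_state(): the state, without advancing time (a new reading comes with each control period).
- snapshot(name): name is "scene" or "top"; returns the picture (420x560x3 uint8, blue, green, red); there is no depth.
- camera_params(name): a dict with "fx", "fy", "cx", "cy" (pixels), "camera_from_world" (4x4, takes a point from world to camera coordinates). Camera axes: x right, y down, z forward; pixel columns grow to the right and rows downward; lengths in m; the calibration is good to about 2 mm. A picture is of the moment at which its call begins. camera_params takes no time and is no camera call.
- hand_in(): hands the job in, once; it reports no verdict.
The state is a dict: "time_s": time; "qpos": joint angles; "qvel": joint speeds; "joint_efforts": joint torques, N m; "tcp_pos": TCP position; "ee_rot": TCP orientation; "contact_force": force on the tool from outside, world axes, zero at the start; "moment": the same for the moment, N m; "width": finger opening in m.
Only numpy, scipy, OpenCV 4.12 (cv2) and the standard library are available. Lean on these libraries where they do the work, as an engineer would, in place of code of your own. Each camera call takes 0.05 s, during which the arm holds its last target.

## Working session

There is one attempt and no reset: what is moved stays moved. The work goes in short steps, Python scripts to look and compute and a tool call to move; the robot and the scene stay as the last step left them, time stands still between calls to the robot, and variables do not carry over. Pictures are saved under pics/ and viewed, and the job is handed in when it is done.

Besides the shell and the picture viewer there is one more tool, called after "Call:" as name(argument=value, ...), one argument or row to a line, values as JSON. drive_tool: Moves the arm, as the interface text tells. Its arguments: {"type":"object","properties":{"rotation":{"type":"array"},"translation":{"type":"array"},"grip":{"type":"array"},"force":{"type":"number"}},"required":["rotation","translation","grip"]}

```bash
mkdir -p pics; ls; python3 - <<'E'
from rig import *
import cv2
for n in ["scene","top"]:
    cv2.imwrite(f"pics/{n}0.png",snapshot(n)); p=camera_params(n); print(n,p)
print(get_state())
E
```

```text
pics
scene {'fx': 405.7204128211069, 'fy': 405.7204128211069, 'cx': 285.7547683823111, 'cy': 216.43358782845115, 'camera_from_world': array([[ 0.76179974,  0.64752286,  0.01937295, -0.44452204],
       [ 0.42928672, -0.48220062, -0.76367236, -0.21196967],
       [-0.48515366,  0.59008196, -0.64531327,  1.19501998],
       [ 0.        ,  0.        ,  0.        ,  1.        ]])}
top {'fx': 504.41338000656305, 'fy': 504.41338000656305, 'cx': 266.64780783292593, 'cy': 209.4700497593101, 'camera_from_world': array([[ 0.0541328 , -0.99852973, -0.00283327, -0.01003442],
       [-0.97416128, -0.05218822, -0.21974121,  0.55998683],
       [ 0.21927027,  0.01465527, -0.97555409,  1.08884233],
       [ 0.        ,  0.        ,  0.        ,  1.        ]])}
{'time_s': 0.1, 'qpos': array([-1.21051925,  0.41790404, -0.01030938,  1.61410199,  0.00470478,
        1.11067805, -0.05302117]), 'qvel': array([-7.32048347e-04, -8.88722469e-04,  6.16038679e-04, -1.74892768e-03,
        1.75138753e-04,  6.97023625e-05, -2.18330880e-03]), 'joint_efforts': array([ 2.45431489e-03, -8.65821362e+01,  6.81236386e-01, -4.35641420e+01,
        1.92812813e-02,  4.92779334e-03, -2.48676309e-05]), 'tcp_pos': array([0.24429702, 0.57495068, 0.23073423]), 'ee_rot': array([ 0.6928408 ,  0.14072317,  0.69293151, -0.14147272]), 'contact_force': array([ 0.76552339, -0.82481767,  0.3749027 ]), 'moment': array([0.03169819, 0.02229177, 0.01875161]), 'width': 0.08564590564385181}
```

View pics/scene0.png

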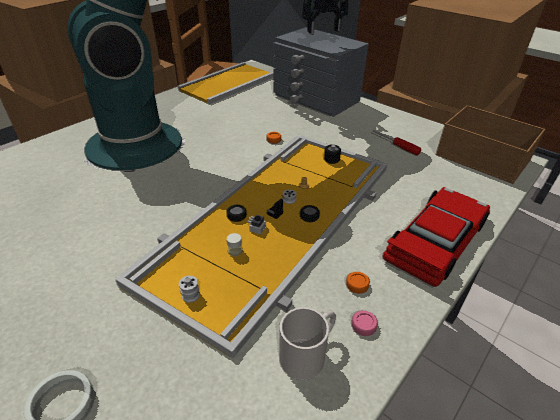

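View pics/top0.png

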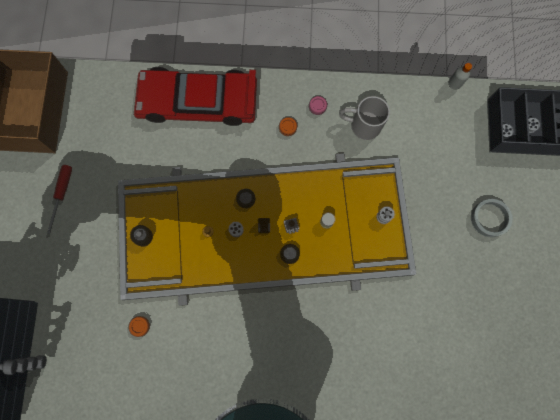

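The top view shows the board with its tyre post at pixel (142,236), the left (+y) bay. The wheel post is at (386,214). The loose black tyres are at (246,198) and (290,253). Next I'll enlarge.

```bash
python3 - <<'E'
import cv2
im=cv2.imread("pics/top0.png")
c=im[150:305,110:265]; cv2.imwrite("pics/c1.png",cv2.resize(c,None,fx=3.8,fy=3.8,interpolation=cv2.INTER_CUBIC))
c=im[150:305,265:420]; cv2.imwrite("pics/c2.png",cv2.resize(c,None,fx=3.8,fy=3.8,interpolation=cv2.INTER_CUBIC))
E
```

```text
(no output)
```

View pics/c1.png

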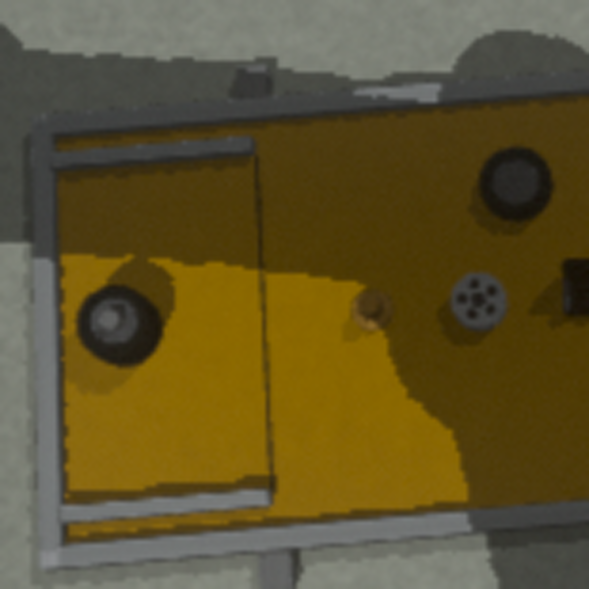

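View pics/c2.png

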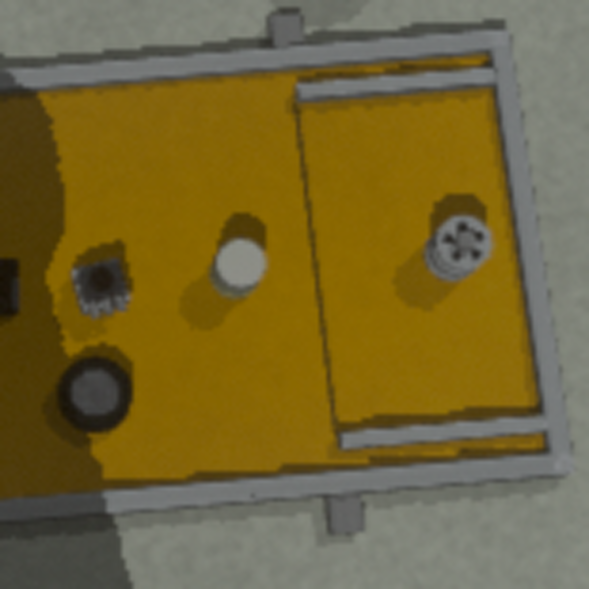

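```bash
cat > h.py <<'E'
import numpy as np
from rig import *
def ray(n,uv,z):
    p=camera_params(n);T=p["camera_from_world"];R=T[:3,:3];c=-R.T@T[:3,3]
    d=R.T@np.array([(uv[0]-p["cx"])/p["fx"],(uv[1]-p["cy"])/p["fy"],1]);return (c+d*(z-c[2])/d[2])[:2]
def proj(n,P):
    p=camera_params(n);q=p["camera_from_world"]@np.r_[P,1];return np.array([p["cx"]+p["fx"]*q[0]/q[2],p["cy"]+p["fy"]*q[1]/q[2]])
E
python3 - <<'E'
from h import *
f=3.8
c1=lambda x,y:(110+(x+.5)/f-.5,150+(y+.5)/f-.5)
c2=lambda x,y:(265+(x+.5)/f-.5,150+(y+.5)/f-.5)
pts=[(c1(32,120),(.142,.34)),(c1(42,568),(-.142,.34)),(c2(508,30),(.142,-.34)),(c2(570,475),(-.142,-.34))]
W=np.array([ray("top",u,.022) for u,_ in pts]);B=np.array([b for _,b in pts])
o=W.mean(0);H=B.T@(W-o);U,S,V=np.linalg.svd(H);R=V.T@np.diag([1,np.linalg.det(V.T@U.T)])@U.T
print("o",o,"yaw",np.arctan2(R[1,0],R[0,0]),"res",(W-o-B@R.T)*1e3)
tb=lambda w:(w-o)@R
for n,u,z in [("tyreB",c1(516,184),.030),("tyreA",c2(95,394),.030),("hub",c1(373,309),.030),("wheel",c1(479,300),.030),("jar",c2(240,265),.052),("engine",c2(101,285),.04),("seatfoot",c1(580,290),.03),("post",c1(115,318),.056),("lineL",c1(263,330),.012),("lineR",c2(318,265),.012)]:
    w=ray("top",u,z);print(n,w.round(4),tb(w).round(4))
from scipy.spatial.transform import Rotation as Ro
q=get_state()["ee_rot"];print(Ro.from_quat(q[[1,2,3,0]]).as_matrix().round(4))
E
```

```text
o [0.52738912 0.0260041 ] yaw 0.13818951401696303 res [[-2.17046722 -2.28509861]
 [ 2.39360283 -2.23178827]
 [-0.5022351   0.943541  ]
 [ 0.27909949  3.57334588]]
tyreB [0.5919 0.0721] [0.0702 0.0368]
tyreA [ 0.4665 -0.0378] [-0.0691 -0.0548]
hub [0.5085 0.1545] [-0.001   0.1299]
wheel [0.5176 0.0901] [-0.0009  0.0649]
jar [ 0.5463 -0.1209] [-0.0015 -0.1481]
engine [ 0.5319 -0.0382] [-0.0044 -0.0642]
seatfoot [0.5271 0.0287] [0.0001 0.0027]
post [0.4903 0.3048] [0.0016 0.2813]
lineL [0.4948 0.224 ] [-0.005   0.2006]
lineR [ 0.5573 -0.1739] [ 0.0021 -0.2021]
[[-3.000e-04  3.911e-01  9.204e-01]
 [-1.000e-03  9.204e-01 -3.911e-01]
 [-1.000e+00 -1.100e-03  1.000e-04]]
```

```bash
cat >> h.py <<'E'
from scipy.spatial.transform import Rotation as Ro
O=np.array([.5274,.0260]);YAW=.138
bx=np.array([np.cos(YAW),np.sin(YAW)]);by=np.array([-bx[1],bx[0]])
def b2w(x,y):return O+x*bx+y*by
def w2b(w):d=np.asarray(w)[:2]-O;return np.array([d@bx,d@by])
def goto(x,y,z):
    s=get_state();q=s["ee_rot"];R=Ro.from_quat(q[[1,2,3,0]])
    tgt=Ro.from_matrix(np.array([[0,bx[0],-by[0]],[0,bx[1],-by[1]],[-1,0,0]]))
    d=np.r_[b2w(x,y),z]-s["tcp_pos"]
    print("t",round(s["time_s"],2),"board",w2b(s["tcp_pos"]).round(4),"z",s["tcp_pos"][2].round(4),"F",s["contact_force"].round(1),"w",round(s["width"],4))
    print("trans",(R.inv().apply(d)/.6).round(4),"rot",((R.inv()*tgt).as_rotvec()/2/np.pi).round(4))
E
python3 - <<'E'
from h import *
goto(.07,-.03,.13)
goto(.07,-.03,.2)
for n,P in [("B",(.0702,.0368)),("A",(-.0691,-.0548))]: print(n,proj("scene",np.r_[b2w(*P),.03]))
E
```

```text
t 0.1 board [-0.2049  0.5827] z 0.2307 F [ 0.8 -0.8  0.4] w 0.0856
trans [ 0.1687 -0.6403  0.9178] rot [1.641e-01 1.000e-04 1.000e-04]
t 0.1 board [-0.2049  0.5827] z 0.2307 F [ 0.8 -0.8  0.4] w 0.0856
trans [ 0.052  -0.6404  0.9178] rot [1.641e-01 1.000e-04 1.000e-04]
B [309.12757808 209.64973431]
A [236.2866402  209.25619637]
```

Call:
drive_tool(
  rotation=[
    [0.16, 0, 0],
    [0.16, 0, 0],
    [0.16, 0, 0],
    [0.16, 0, 0],
    [0.16, 0, 0],
  ],
  translation=[
    [0.05, -0.64, 0.91],
    [0.05, -0.64, 0.91],
    [0.05, -0.64, 0.91],
    [0.05, -0.64, 0.91],
    [0.05, -0.64, 0.91],
  ],
  grip=[-0.4, -0.4, -0.4, -0.4, -0.4],
)

```text
time_s: 0.52
tcp_pos: [0.3547, 0.3964, 0.2216]
ee_rot: [0.615, 0.349, 0.615, -0.35]
contact_force: [0.4, 1.0, 0.2]
width: 0.0262
```

```bash
python3 -c "
from h import *
goto(.07,-.03,.2)"
```

```text
t 0.52 board [-0.1201  0.3907] z 0.2216 F [0.4 1.  0.2] w 0.0262
trans [0.0364 0.0189 0.7691] rot [0.0636 0.0001 0.0001]
```

Call:
drive_tool(
  rotation=[
    [0.0636, 0, 0],
    [0.0636, 0, 0],
    [0.0636, 0, 0],
    [0.0636, 0, 0],
    [0.0636, 0, 0],
  ],
  translation=[
    [0.036, 0.019, 0.769],
    [0.036, 0.019, 0.769],
    [0.036, 0.019, 0.769],
    [0.036, 0.019, 0.769],
    [0.036, 0.019, 0.769],
  ],
  grip=[-0.4, -0.4, -0.4, -0.4, -0.4],
)

```text
time_s: 0.93
tcp_pos: [0.4655, 0.2204, 0.2121]
ee_rot: [0.533, 0.465, 0.533, -0.465]
contact_force: [2.0, 1.1, -0.4]
width: 0.026
```

```bash
python3 -c "
from h import *
goto(.07,-.03,.1)"
```

```text
t 0.93 board [-0.0346  0.201 ] z 0.2121 F [ 2.   1.1 -0.4] w 0.026
trans [0.187  0.1753 0.3845] rot [-0.0004  0.0001  0.0001]
```

Call:
drive_tool(
  rotation=[
    [0, 0, 0],
    [0, 0, 0],
    [0, 0, 0],
    [0, 0, 0],
    [0, 0, 0],
  ],
  translation=[
    [0.187, 0.175, 0.384],
    [0.187, 0.175, 0.384],
    [0.187, 0.175, 0.384],
    [0.187, 0.175, 0.384],
    [0.187, 0.175, 0.384],
  ],
  grip=[-0.4, -0.4, -0.4, -0.4, -0.4],
)

```text
time_s: 1.35
tcp_pos: [0.5669, 0.0591, 0.1273]
ee_rot: [0.533, 0.464, 0.533, -0.465]
contact_force: [-0.1, 0.1, 0.8]
width: 0.0258
```

```bash
python3 -c "
from h import *
goto(.07,-.03,.1)"
```

```text
t 1.35 board [0.0437 0.0273] z 0.1273 F [-0.1  0.1  0.8] w 0.0258
trans [0.0456 0.0441 0.0954] rot [-0.0003  0.0001  0.0001]
```

Call:
drive_tool(
  rotation=[
    [0, 0, 0],
    [0, 0, 0],
    [0, 0, 0],
    [0, 0, 0],
    [0, 0, 0],
  ],
  translation=[
    [0.046, 0.044, 0.095],
    [0.046, 0.044, 0.095],
    [0.046, 0.044, 0.095],
    [0.046, 0.044, 0.095],
    [0.046, 0.044, 0.095],
  ],
  grip=[-0.4, -0.4, -0.4, -0.4, -0.4],
)

```text
time_s: 1.77
tcp_pos: [0.6005, 0.0068, 0.0996]
ee_rot: [0.533, 0.464, 0.533, -0.465]
contact_force: [0.0, 0.2, 0.1]
width: 0.0258
```

```bash
python3 -c "
from h import *
goto(.07,-.03,.045)
import cv2
for n in ['scene','top']: 
  im=snapshot(n); cv2.imwrite('pics/%s1.png'%n,cv2.resize(im[120:330,130:410],None,fx=2.5,fy=2.5))"
```

```text
t 1.77 board [ 0.0697 -0.0291] z 0.0996 F [0.  0.2 0.1] w 0.0258
trans [0.091  0.0006 0.0015] rot [-0.0003  0.      0.0002]
```

View pics/scene1.png

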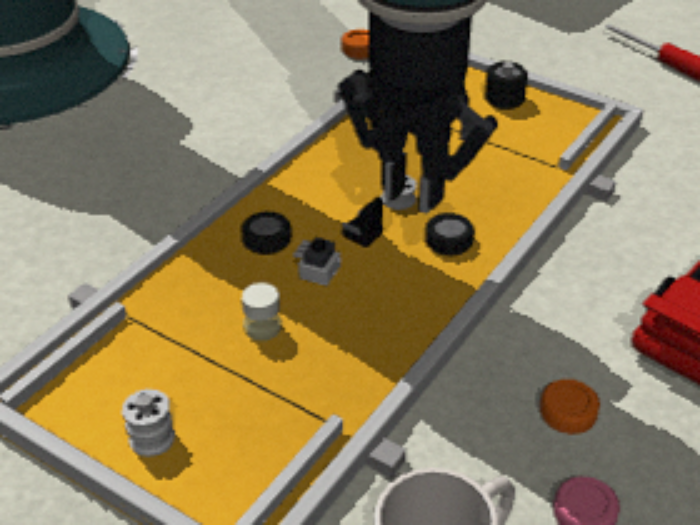

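View pics/top1.png

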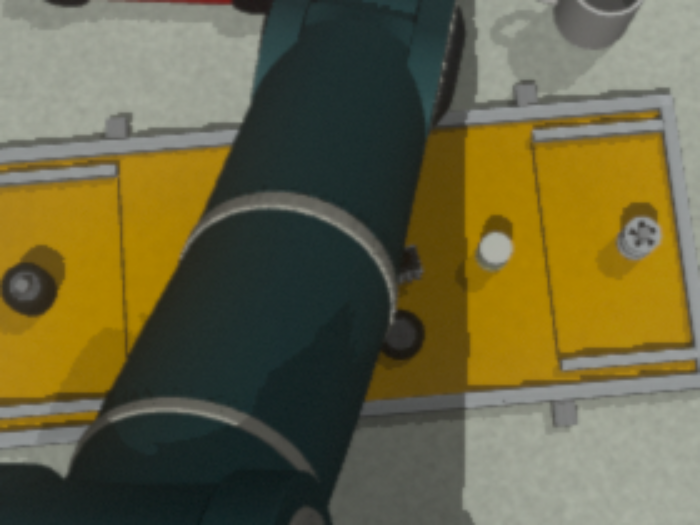

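```bash
python3 -c "
from h import *
p=get_state()['tcp_pos'];
for dx in (-.018,0,.018): print((proj('scene',p+np.r_[dx*bx,0])-[130,120])*2.5, (proj('scene',p+np.r_[dx*bx,0.013])-[130,120])*2.5)
import cv2
im=snapshot('scene'); cv2.imwrite('pics/t1.png',cv2.resize(im[140:230,240:360],None,fx=6,fy=6))
print((proj('scene',p)-[240,140])*6)"
```

```text
[394.98184823 192.51071884] [395.34087484 180.07102155]
[413.29111757 199.86502815] [413.83717318 187.39212506]
[431.91516924 207.34577651] [432.65469175 194.8403722 ]
[331.89868216 359.67606756]
```

View pics/t1.png

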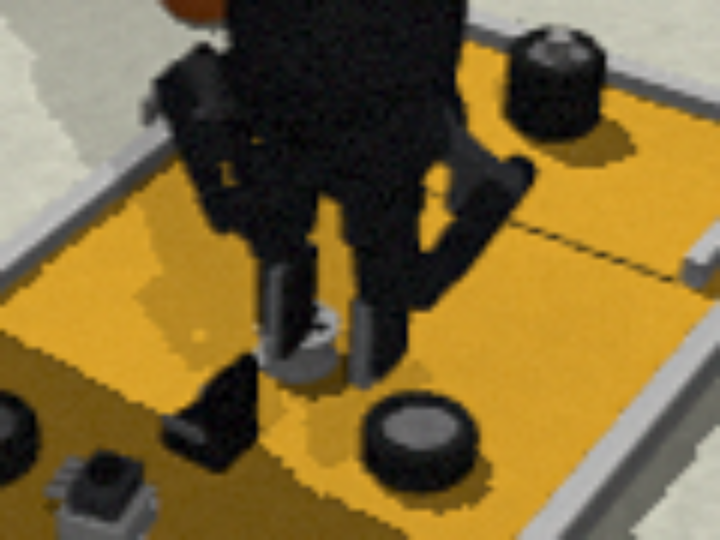

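The fingertips sit at about the TCP, behind tyre B (enlarged crop (420,440)), which is black, unlike the orange and pink look-alikes. Descending.

Call:
drive_tool(
  rotation=[
    [0, 0, 0],
    [0, 0, 0],
    [0, 0, 0],
    [0, 0, 0],
    [0, 0, 0],
  ],
  translation=[
    [0.04, 0, 0],
    [0.08, 0, 0],
    [0.11, 0, 0],
    [0.127, 0, 0],
    [0.127, 0, 0],
  ],
  grip=[-0.4, -0.4, -0.4, -0.4, -0.4],
)

```text
time_s: 2.33
tcp_pos: [0.5996, 0.0083, 0.0226]
ee_rot: [0.533, 0.463, 0.534, -0.465]
contact_force: [-0.5, 0.5, -0.5]
width: 0.0255
```

```bash
python3 -c "
from h import *
goto(.07,-.03,.018)"
```

```text
t 2.33 board [ 0.0691 -0.0274] z 0.0226 F [-0.5  0.5 -0.5] w 0.0255
trans [0.0077 0.0015 0.0043] rot [ 0.0002 -0.      0.0004]
```

Call:
drive_tool(
  rotation=[
    [0, 0, 0],
    [0, 0, 0],
    [0, 0, 0],
    [0, 0, 0],
    [0, 0, 0],
  ],
  translation=[
    [0.0077, 0.0015, 0],
    [0.0077, 0.0015, -0.01],
    [0.0077, 0.0015, -0.02],
    [0.0077, 0.0015, -0.03],
    [0.0077, 0.0015, -0.04],
  ],
  grip=[-0.4, -0.4, -0.4, -0.4, -0.4],
)

```text
time_s: 2.75
tcp_pos: [0.5974, 0.0333, 0.0186]
ee_rot: [0.533, 0.464, 0.534, -0.464]
contact_force: [0.3, 0.8, -0.4]
width: 0.0257
```

```bash
python3 -c "
from h import *
goto(.07,.06,.018)"
```

```text
t 2.75 board [ 0.0703 -0.0024] z 0.0186 F [ 0.3  0.8 -0.4] w 0.0257
trans [ 0.0011 -0.0004 -0.104 ] rot [ 0.0002 -0.0001  0.0002]
```

Call:
drive_tool(
  rotation=[
    [0, 0, 0],
    [0, 0, 0],
    [0, 0, 0],
    [0, 0, 0],
    [0, 0, 0],
  ],
  translation=[
    [0.001, 0, -0.012],
    [0.001, 0, -0.028],
    [0.001, 0, -0.044],
    [0.001, 0, -0.06],
    [0.001, 0, -0.076],
  ],
  grip=[-0.4, -0.4, -0.4, -0.4, -0.4],
)

```text
time_s: 3.17
tcp_pos: [0.5908, 0.0797, 0.0181]
ee_rot: [0.533, 0.464, 0.534, -0.464]
contact_force: [-0.6, -0.8, 0.6]
width: 0.0256
```

```bash
python3 -c "
from h import *
goto(.068,.1,.018)
import cv2
im=snapshot('scene'); cv2.imwrite('pics/t2.png',cv2.resize(im[120:270,200:400],None,fx=3.5,fy=3.5))"
```

```text
t 3.17 board [0.0702 0.0445] z 0.0181 F [-0.6 -0.8  0.6] w 0.0256
trans [ 0.0002 -0.0035 -0.0926] rot [ 0.0003 -0.0001  0.0003]
```

View pics/t2.png

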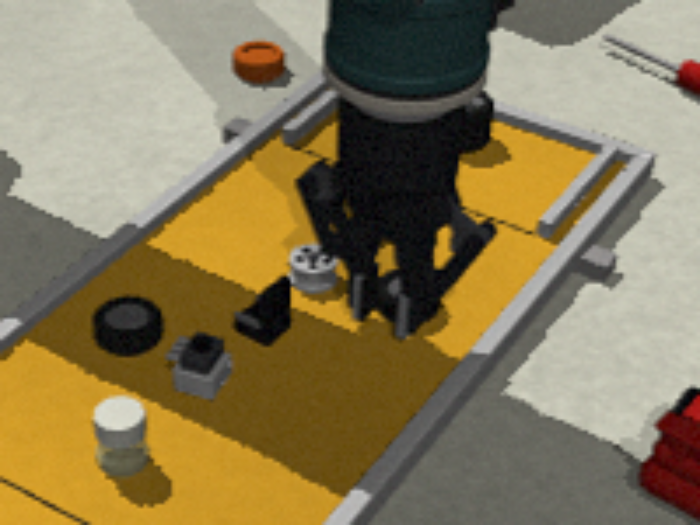

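Tyre B's foam shows between the two fingers at (395,285), so it is cradled and moving. I'll continue the push.

Call:
drive_tool(
  rotation=[
    [0, 0, 0],
    [0, 0, 0],
    [0, 0, 0],
    [0, 0, 0],
    [0, 0, 0],
  ],
  translation=[
    [0, -0.001, -0.018],
    [0, -0.002, -0.036],
    [0, -0.003, -0.056],
    [0, -0.0035, -0.076],
    [0, -0.004, -0.096],
  ],
  grip=[-0.4, -0.4, -0.4, -0.4, -0.4],
)

```text
time_s: 3.63
tcp_pos: [0.5797, 0.1401, 0.0181]
ee_rot: [0.533, 0.463, 0.535, -0.463]
contact_force: [-0.0, 0.7, -0.5]
width: 0.0258
```

```bash
python3 -c "
from h import *
goto(.065,.16,.018)"
```

```text
t 3.63 board [0.0675 0.1059] z 0.0181 F [-0.   0.7 -0.5] w 0.0258
trans [ 0.0003 -0.0038 -0.0902] rot [ 0.0007 -0.0003  0.0003]
```

Call:
drive_tool(
  rotation=[
    [0, 0, 0],
    [0, 0, 0],
    [0, 0, 0],
    [0, 0, 0],
    [0, 0, 0],
  ],
  translation=[
    [0, -0.001, -0.018],
    [0, -0.002, -0.036],
    [0, -0.003, -0.056],
    [0, -0.0035, -0.076],
    [0, -0.004, -0.096],
  ],
  grip=[-0.4, -0.4, -0.4, -0.4, -0.4],
)

```text
time_s: 4.05
tcp_pos: [0.5689, 0.198, 0.0182]
ee_rot: [0.533, 0.463, 0.535, -0.463]
contact_force: [-0.1, -0.1, 0.0]
width: 0.0257
```

```bash
python3 -c "
from h import *
goto(.065,.22,.018)
import cv2
im=snapshot('scene'); cv2.imwrite('pics/t3.png',cv2.resize(im[100:250,220:420],None,fx=3.5,fy=3.5))"
```

```text
t 4.05 board [0.0648 0.1646] z 0.0182 F [-0.1 -0.1  0. ] w 0.0257
trans [ 0.0004  0.0007 -0.0923] rot [ 0.0007 -0.0003  0.0003]
```

View pics/t3.png

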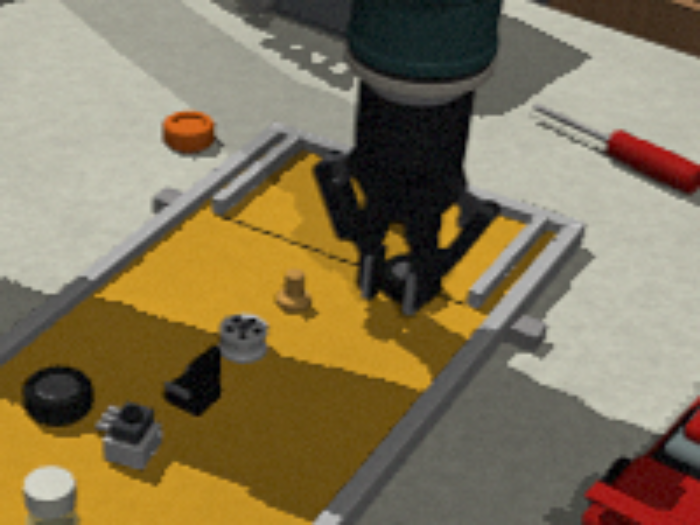

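Call:
drive_tool(
  rotation=[
    [0, 0, 0],
    [0, 0, 0],
    [0, 0, 0],
    [0, 0, 0],
    [0, 0, 0],
  ],
  translation=[
    [0, 0, -0.018],
    [0, 0, -0.038],
    [0, 0, -0.06],
    [0, 0, -0.08],
    [0, 0, -0.096],
  ],
  grip=[-0.4, -0.4, -0.4, -0.4, -0.4],
)

```text
time_s: 4.52
tcp_pos: [0.5597, 0.2598, 0.0182]
ee_rot: [0.534, 0.463, 0.536, -0.462]
contact_force: [-0.3, -0.4, -0.8]
width: 0.0256
```

```bash
python3 -c "
from h import *
goto(.065,.228,.018)"
```

```text
t 4.52 board [0.0641 0.2272] z 0.0182 F [-0.3 -0.4 -0.8] w 0.0256
trans [ 0.0004  0.0015 -0.0014] rot [ 0.0012 -0.0006  0.0003]
```

Call:
drive_tool(
  rotation=[
    [0, 0, 0],
    [0, 0, 0],
    [0, 0, 0],
    [0, 0, 0],
    [0, 0, 0],
  ],
  translation=[
    [0, 0, 0],
    [0, 0, 0.01],
    [0, 0, 0.04],
    [0, 0, 0.06],
    [-0.03, 0, 0.07],
  ],
  grip=[-0.4, -0.4, -0.4, -0.4, -0.4],
)

```text
time_s: 4.93
tcp_pos: [0.5648, 0.2141, 0.0338]
ee_rot: [0.533, 0.462, 0.536, -0.464]
contact_force: [0.5, 0.7, -0.4]
width: 0.0257
```

Call:
drive_tool(
  rotation=[
    [0, 0, 0],
    [0, 0, 0],
    [0, 0, 0],
    [0, 0, 0],
    [0, 0, 0],
  ],
  translation=[
    [-0.05, 0, 0],
    [-0.1, 0, 0],
    [-0.15, 0, 0.02],
    [-0.16, 0, 0.05],
    [-0.16, 0, 0.1],
  ],
  grip=[-0.4, -0.4, -0.4, -0.4, -0.4],
)

```text
time_s: 5.35
tcp_pos: [0.5749, 0.1553, 0.1322]
ee_rot: [0.533, 0.463, 0.536, -0.463]
contact_force: [0.6, -0.0, 0.0]
width: 0.0256
```

```bash
python3 -c "
from h import *
goto(-.069,-.12,.12)
import cv2
im=snapshot('scene'); cv2.imwrite('pics/t4.png',cv2.resize(im[100:250,220:420],None,fx=3.5,fy=3.5))"
```

```text
t 5.35 board [0.0648 0.1215] z 0.1322 F [ 0.6 -0.   0. ] w 0.0256
trans [ 0.0197 -0.2255  0.4012] rot [ 0.001  -0.0005  0.0003]
```

View pics/t4.png

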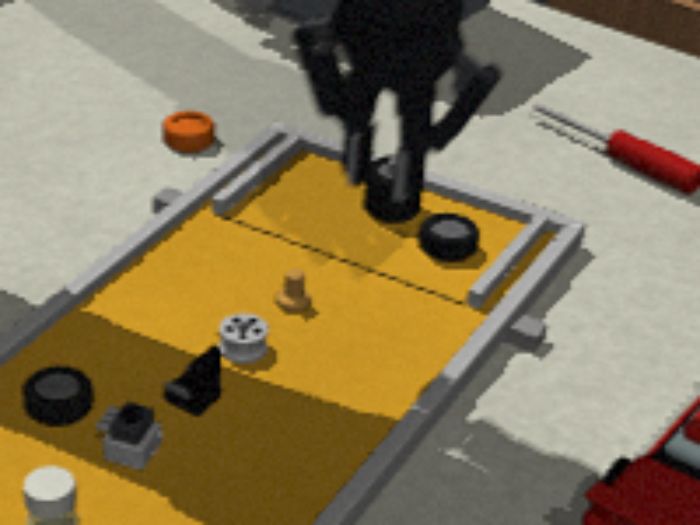

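Tyre B lies flat inside the bay at crop (449,237), and the small parts are unmoved. Next is tyre A.

Call:
drive_tool(
  rotation=[
    [0, 0, 0],
    [0, 0, 0],
    [0, 0, 0],
    [0, 0, 0],
    [0, 0, 0],
  ],
  translation=[
    [0, -0.225, 0.4],
    [0, -0.225, 0.4],
    [0, -0.225, 0.4],
    [0, -0.225, 0.4],
    [0, -0.225, 0.4],
  ],
  grip=[-0.4, -0.4, -0.4, -0.4, -0.4],
)

```text
time_s: 5.82
tcp_pos: [0.499, -0.0432, 0.1314]
ee_rot: [0.532, 0.464, 0.533, -0.466]
contact_force: [2.4, -1.3, 0.3]
width: 0.026
```

```bash
python3 -c "
from h import *
goto(-.069,-.12,.12)"
```

```text
t 5.82 board [-0.0376 -0.0646] z 0.1314 F [ 2.4 -1.3  0.3] w 0.026
trans [ 0.0193 -0.0519  0.0925] rot [-0.0005  0.0002  0.0006]
```

Call:
drive_tool(
  rotation=[
    [0, 0, 0],
    [0, 0, 0],
    [0, 0, 0],
    [0, 0, 0],
    [0, 0, 0],
  ],
  translation=[
    [0.01, -0.052, 0.092],
    [0.019, -0.052, 0.092],
    [0.019, -0.052, 0.092],
    [0.019, -0.052, 0.092],
    [0.05, -0.052, 0.092],
  ],
  grip=[-0.4, -0.4, -0.4, -0.4, -0.4],
)

```text
time_s: 6.23
tcp_pos: [0.4769, -0.1028, 0.1036]
ee_rot: [0.533, 0.465, 0.532, -0.466]
contact_force: [2.3, 0.2, 0.0]
width: 0.0255
```

```bash
python3 -c "
from h import *
goto(-.069,-.12,.018)
import cv2
im=snapshot('scene'); cv2.imwrite('pics/t5.png',cv2.resize(im[120:270,160:360],None,fx=3.5,fy=3.5))
im=snapshot('top'); cv2.imwrite('pics/t5t.png',cv2.resize(im[140:310,110:420],None,fx=2.5,fy=2.5))"
```

```text
t 6.23 board [-0.0677 -0.1206] z 0.1036 F [2.3 0.2 0. ] w 0.0255
trans [ 0.1427 -0.0022 -0.0012] rot [-0.0007  0.0002 -0.0001]
```

View pics/t5.png

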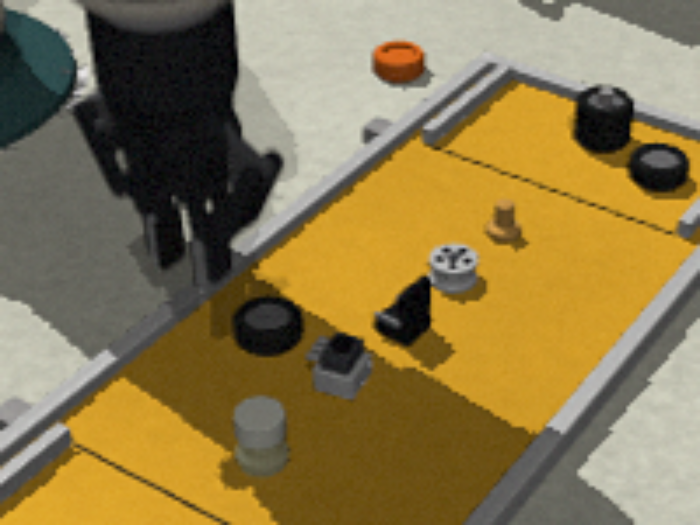

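View pics/t5t.png

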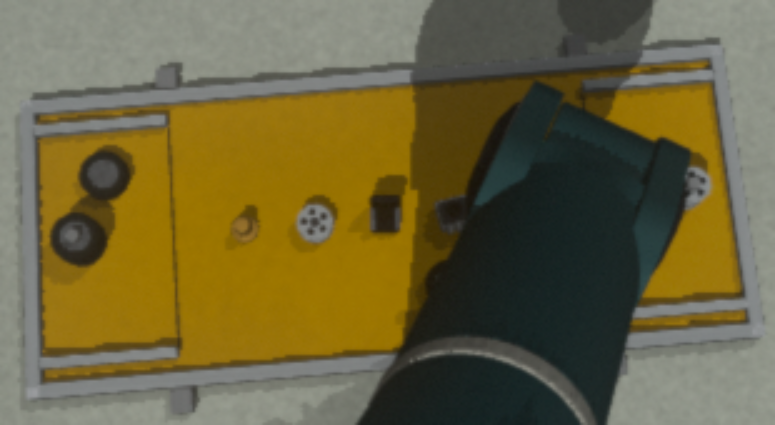

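Call:
drive_tool(
  rotation=[
    [0, 0, 0],
    [0, 0, 0],
    [0, 0, 0],
    [0, 0, 0],
    [0, 0, 0],
  ],
  translation=[
    [0.04, -0.002, 0],
    [0.08, -0.002, 0],
    [0.115, -0.002, 0],
    [0.135, -0.002, 0],
    [0.141, -0.002, 0],
  ],
  grip=[-0.4, -0.4, -0.4, -0.4, -0.4],
)

```text
time_s: 6.75
tcp_pos: [0.4723, -0.1014, 0.0144]
ee_rot: [0.531, 0.463, 0.535, -0.467]
contact_force: [-0.5, -0.5, -0.1]
width: 0.0255
```

```bash
python3 -c "
from h import *
print('B',w2b(ray('top',(110+105.5/2.5-.5,140+174.5/2.5-.5),.03)))
goto(-.069,-.08,.018)"
```

```text
B [0.06164576 0.25827332]
t 6.75 board [-0.0721 -0.1186] z 0.0144 F [-0.5 -0.5 -0.1] w 0.0255
trans [-0.006   0.0049 -0.0644] rot [-0.0003 -0.      0.0013]
```

Call:
drive_tool(
  rotation=[
    [0, 0, 0.001],
    [0, 0, 0.001],
    [0, 0, 0.001],
    [0, 0, 0.001],
    [0, 0, 0.001],
  ],
  translation=[
    [-0.006, 0.004, 0],
    [-0.006, 0.005, -0.012],
    [-0.006, 0.005, -0.026],
    [-0.006, 0.005, -0.042],
    [-0.006, 0.005, -0.058],
  ],
  grip=[-0.4, -0.4, -0.4, -0.4, -0.4],
)

```text
time_s: 7.17
tcp_pos: [0.4708, -0.0651, 0.0187]
ee_rot: [0.533, 0.465, 0.533, -0.465]
contact_force: [0.3, -0.6, -0.0]
width: 0.0257
```

```bash
python3 -c "
from h import *
goto(-.069,-.03,.018)"
```

```text
t 7.17 board [-0.0686 -0.0824] z 0.0187 F [ 0.3 -0.6 -0. ] w 0.0257
trans [ 0.0011 -0.0009 -0.0874] rot [-0.0002 -0.0001  0.0001]
```

Call:
drive_tool(
  rotation=[
    [0, 0, 0],
    [0, 0, 0],
    [0, 0, 0],
    [0, 0, 0],
    [0, 0, 0],
  ],
  translation=[
    [0.001, 0, -0.014],
    [0.001, 0, -0.03],
    [0.001, 0, -0.048],
    [0.001, 0, -0.066],
    [0.001, 0, -0.084],
  ],
  grip=[-0.4, -0.4, -0.4, -0.4, -0.4],
)

```text
time_s: 7.58
tcp_pos: [0.4638, -0.014, 0.0181]
ee_rot: [0.533, 0.465, 0.533, -0.465]
contact_force: [-0.3, -0.2, 1.2]
width: 0.0256
```

```bash
python3 -c "
from h import *
goto(-.069,.03,.018)
import cv2
im=snapshot('scene'); cv2.imwrite('pics/t6.png',cv2.resize(im[120:270,160:360],None,fx=3.5,fy=3.5))"
```

```text
t 7.58 board [-0.0685 -0.0308] z 0.0181 F [-0.3 -0.2  1.2] w 0.0256
trans [ 0.0002 -0.0009 -0.1014] rot [-0.0002 -0.0001  0.0001]
```

View pics/t6.png

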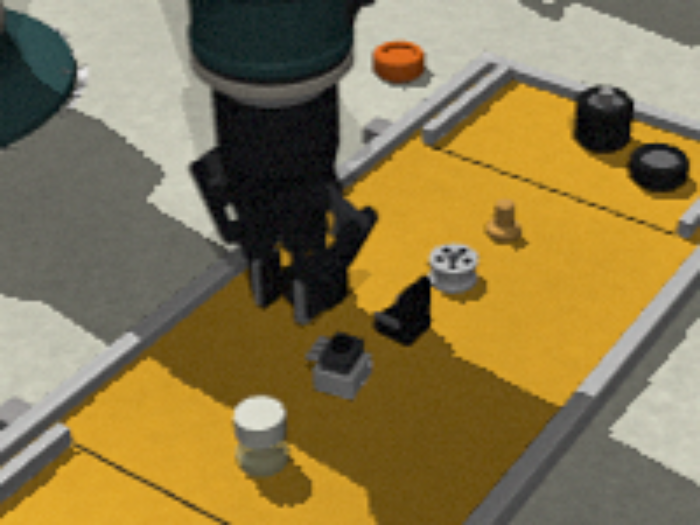

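Tyre A is cradled between the fingers near (300,285) and the parts are unmoved. Continuing.

Call:
drive_tool(
  rotation=[
    [0, 0, 0],
    [0, 0, 0],
    [0, 0, 0],
    [0, 0, 0],
    [0, 0, 0],
  ],
  translation=[
    [0, 0, -0.018],
    [0, 0, -0.036],
    [0, 0, -0.056],
    [0, 0, -0.076],
    [0, 0, -0.096],
  ],
  grip=[-0.4, -0.4, -0.4, -0.4, -0.4],
)

```text
time_s: 8.05
tcp_pos: [0.4553, 0.046, 0.018]
ee_rot: [0.533, 0.464, 0.534, -0.464]
contact_force: [-0.0, -0.1, 0.7]
width: 0.0257
```

Call:
drive_tool(
  rotation=[
    [0, 0, 0],
    [0, 0, 0],
    [0, 0, 0],
    [0, 0, 0],
    [0, 0, 0],
  ],
  translation=[
    [0, 0, -0.018],
    [0, 0, -0.036],
    [0, 0, -0.056],
    [0, 0, -0.076],
    [0, 0, -0.096],
  ],
  grip=[-0.4, -0.4, -0.4, -0.4, -0.4],
)

```text
time_s: 8.47
tcp_pos: [0.4471, 0.104, 0.018]
ee_rot: [0.533, 0.464, 0.534, -0.464]
contact_force: [0.0, 0.3, 0.1]
width: 0.0256
```

```bash
python3 -c "
from h import *
goto(-.066,.16,.018)"
```

```text
t 8.47 board [-0.0688  0.0883] z 0.018 F [0.  0.3 0.1] w 0.0256
trans [ 0.0002  0.0047 -0.1195] rot [ 0.0001 -0.0002  0.0002]
```

Call:
drive_tool(
  rotation=[
    [0, 0, 0],
    [0, 0, 0],
    [0, 0, 0],
    [0, 0, 0],
    [0, 0, 0],
  ],
  translation=[
    [0, 0.001, -0.018],
    [0, 0.002, -0.036],
    [0, 0.003, -0.056],
    [0, 0.004, -0.076],
    [0, 0.005, -0.096],
  ],
  grip=[-0.4, -0.4, -0.4, -0.4, -0.4],
)

```text
time_s: 8.88
tcp_pos: [0.442, 0.1625, 0.0181]
ee_rot: [0.533, 0.464, 0.534, -0.464]
contact_force: [-0.3, 0.2, -0.2]
width: 0.0252
```

```bash
python3 -c "
from h import *
goto(-.066,.228,.018)"
```

```text
t 8.88 board [-0.0659  0.1469] z 0.0181 F [-0.3  0.2 -0.2] w 0.0252
trans [ 0.0003 -0.0002 -0.1351] rot [ 0.0001 -0.0002  0.0002]
```

Call:
drive_tool(
  rotation=[
    [0, 0, 0],
    [0, 0, 0],
    [0, 0, 0],
    [0, 0, 0],
    [0, 0, 0],
  ],
  translation=[
    [0, 0, -0.018],
    [0, 0, -0.036],
    [0, 0, -0.056],
    [0, 0, -0.072],
    [0, 0, -0.086],
  ],
  grip=[-0.4, -0.4, -0.4, -0.4, -0.4],
)

```text
time_s: 9.3
tcp_pos: [0.4346, 0.2148, 0.0181]
ee_rot: [0.533, 0.464, 0.534, -0.464]
contact_force: [0.7, 0.1, -0.4]
width: 0.0255
```

```bash
python3 -c "
from h import *
goto(-.066,.228,.018)"
```

```text
t 9.3 board [-0.0659  0.1997] z 0.0181 F [ 0.7  0.1 -0.4] w 0.0255
trans [ 0.0003 -0.0001 -0.0471] rot [ 0.0002 -0.0002  0.0002]
```

Call:
drive_tool(
  rotation=[
    [0, 0, 0],
    [0, 0, 0],
    [0, 0, 0],
    [0, 0, 0],
    [0, 0, 0],
  ],
  translation=[
    [0, 0, -0.014],
    [0, 0, -0.028],
    [0, 0, -0.038],
    [0, 0, -0.046],
    [0, 0, -0.047],
  ],
  grip=[-0.4, -0.4, -0.4, -0.4, -0.4],
)

```text
time_s: 9.72
tcp_pos: [0.4305, 0.2435, 0.0181]
ee_rot: [0.533, 0.464, 0.534, -0.464]
contact_force: [0.0, 0.8, -0.9]
width: 0.0257
```

Call:
drive_tool(
  rotation=[
    [0, 0, 0],
    [0, 0, 0],
    [0, 0, 0],
    [0, 0, 0],
    [0, 0, 0],
  ],
  translation=[
    [0, 0, 0],
    [0, 0, 0.01],
    [0, 0, 0.04],
    [0, 0, 0.06],
    [-0.03, 0, 0.07],
  ],
  grip=[-0.4, -0.4, -0.4, -0.4, -0.4],
)

```text
time_s: 10.13
tcp_pos: [0.4355, 0.1986, 0.0343]
ee_rot: [0.532, 0.463, 0.534, -0.466]
contact_force: [-0.9, -0.6, -0.5]
width: 0.0258
```

Call:
drive_tool(
  rotation=[
    [0, 0, 0],
    [0, 0, 0],
    [0, 0, 0],
    [0, 0, 0],
    [0, 0, 0],
  ],
  translation=[
    [-0.05, 0, 0],
    [-0.1, 0, 0],
    [-0.15, 0, 0.04],
    [-0.18, 0, 0.1],
    [-0.18, 0, 0.16],
  ],
  grip=[-0.4, -0.4, -0.4, -0.4, -0.4],
)

```text
time_s: 10.55
tcp_pos: [0.4506, 0.1025, 0.1457]
ee_rot: [0.533, 0.465, 0.534, -0.464]
contact_force: [1.9, -0.5, -0.1]
width: 0.0256
```

Call:
drive_tool(
  rotation=[
    [0, 0, 0],
    [0, 0, 0],
    [0, 0, 0],
    [0, 0, 0],
    [0, 0, 0],
  ],
  translation=[
    [0, 0, 0.06],
    [0, 0, 0.12],
    [0, 0, 0.18],
    [0, 0, 0.24],
    [0, 0, 0.28],
  ],
  grip=[-0.4, -0.4, -0.4, -0.4, -0.4],
)

```text
time_s: 10.97
tcp_pos: [0.4732, -0.0681, 0.1457]
ee_rot: [0.532, 0.466, 0.533, -0.465]
contact_force: [0.4, 0.4, 0.5]
width: 0.0255
```

Call:
drive_tool(
  rotation=[
    [0, 0, 0],
    [0, 0, 0],
    [0, 0, 0],
    [0, 0, 0],
    [0, 0, 0],
  ],
  translation=[
    [0, 0, 0],
    [0, 0, 0],
    [0, 0, 0],
    [0, 0, 0],
    [0, 0, 0],
  ],
  grip=[-0.4, -0.4, -0.4, -0.4, -0.4],
)

```text
time_s: 11.38
tcp_pos: [0.4731, -0.0671, 0.1456]
ee_rot: [0.533, 0.465, 0.533, -0.464]
contact_force: [0.7, 0.1, 0.4]
width: 0.0259
```

```bash
python3 -c "
from h import *
goto(-.066,.228,.018)
import cv2
im=snapshot('top'); cv2.imwrite('pics/t7t.png',cv2.resize(im[140:310,110:420],None,fx=2.5,fy=2.5))
im=snapshot('scene'); cv2.imwrite('pics/t7.png',cv2.resize(im[100:350,110:410],None,fx=2.4,fy=2.4))"
```

```text
t 11.38 board [-0.0666 -0.0847] z 0.1456 F [0.7 0.1 0.4] w 0.0259
trans [ 0.2134 -0.     -0.5209] rot [-0.0003 -0.0002 -0.    ]
```

View pics/t7t.png

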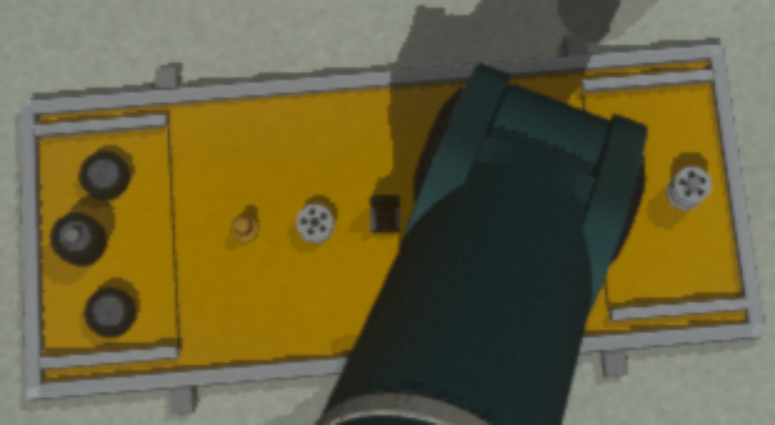

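View pics/t7.png

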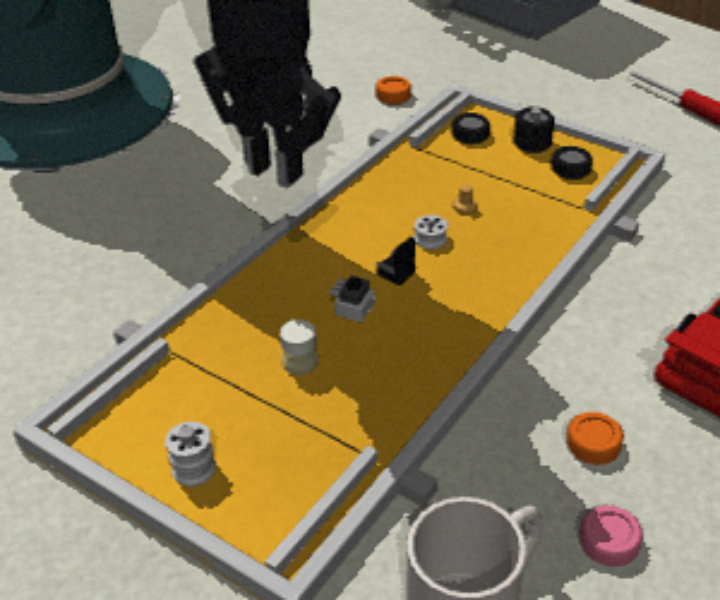

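Both tyres lie flat in the bay (top crop (105,174) and (110,312)), well past the mouth line near column 173. The small parts are in place and the arm is clear. Handing in.

```bash
python3 -c "
from h import *
for u in [(105.5,174.5),(110.5,312)]: print(w2b(ray('top',(110+u[0]/2.5-.5,140+u[1]/2.5-.5),.03)))
print(hand_in())"
```

```text
[0.06164576 0.25827332]
[-0.06811964  0.25807198]
the job is handed in; nothing more can be done
None
```

Both loose tyres are in the tyre bay at the board's +y end, and I handed the job in after about 11.4 s of the 53 s allowed; the hand-in gave no verdict. I swept each one along the board with the fingers held about 26 mm apart behind it, tyre B first and then tyre A.

- **Tyre positions:** the last top picture puts tyre B at board (+62, +258) mm and tyre A at (−68, +258) mm. Both look flat and are well inside the required range (x within ±90 mm, y 220 to 310 mm).
- **Small parts:** all five looked upright and in their original places in the last scene picture. I checked them only by eye and did not measure their positions.
- **Contact:** measured force components stayed under about 2.5 N at every reading. The arm was lifted clear of the board before hand-in.
- **Accuracy:** fitting the board from its corners left errors of up to about 3.6 mm. The tyres' margins are far larger than that. No check failed or disagreed.

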